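# Set the solder feeder's pull-to-turn selector

### The arm

A 6-joint arm with a two-finger parallel gripper is mounted at the origin on a cart in front of the work surface, level with it; the furniture and walls round the work are solid. World frame = base frame: x ahead of the robot, y to its left, z up, the work surface at z = 0. Lengths are in m, angles in rad, forces in N, time in s.
With the tool pointing down it reaches from about 0.35 to 0.875 m from the base axis. Payload 15.5 kg.
Tool frame: the origin (TCP) lies midway between the tips of the shut fingers; the grasp point (between the pads) lies grasp_offset behind it (grasp_offset is the distance from the TCP to the grasp point, in m); x points along the fingers, y is the direction in which the jaws open and shut, and the axes are right-handed (so a half turn about x gives the same grasp; the last joint's range is limited). The gripper opens to 85 mm and grips with 20 to 120 N. Pads are 22 mm wide; open, the fingers measure 114 mm over their backs; the gripper's body (76 mm by 85 mm) begins 54 mm behind the grasp point. The pads swing forward as they close: fully open they stand 13 mm farther back than shut.
Start: joints at [-1.359, 0.494, 1.345, -0, 1.302, -0.096], TCP at [0.189, -0.596, 0.231] pointing down, gripper open.
Joint ranges: [-2.91, 2.91], [-0.82, 2.16], [0.22, 2.67], [-1.22, 4.37], [0.12, 2.79], [-3.08, 3.08]. Speed limits (rad/s): [1.89, 1.89, 2.57, 3.01, 3.01, 3.01].

### API

Orientations are given as a unit quaternion [w, x, y, z].
In Python, from plant import sense, capture, sign_off, grasp_offset gives the robot as it stands. The module is installed in compiled form; this text tells all that it offers.
- The arm moves only by the tool send_rows, never from a script. Its argument "deltas" is text: rows parted by semicolons, each of 6 numbers parted by spaces: the shift along the tool's x, y, z in cm, then the turn, a rotation vector about the tool's x, y, z in degrees. In form: dx dy dz rx ry rz; .... A call has 1 to 10 rows; each row shifts and turns the commanded pose from where the row before left it, along the tool's axes as they then stand; what a row does not reach is not made up. A row lasts 1/8 s, in which the tool goes at most 62.5 mm and 10.7 degrees, less where a joint would pass 70% of its speed; a pose out of reach is approached as far as the arm can. A call is refused whole if a number of a shift passes 6.25 or a number of a turn 10.7, either way. A call with a gripper value outside its range is refused whole. "hand" is the closure in counts, from 0 (fully open) to 255 (shut), set as the call begins (left out, the last holds). The fingers move at their own pace and stop on an object; "force" is the grip in N (left out, the last holds). Time passes only in rows, so rows that do not move let the fingers close. It gives the time, the measured TCP pose, the force and the opening at its end, in the units of the state.
- sense(): the state, without advancing time (a new reading comes with each control period).
- capture(name): name is "side" or "top"; returns a dict with "pixels" (384x512x3 uint8, blue, green, red), "z_map" (384x512 float32, m along the optical axis (not along the pixel's ray), 0 where there is no reading), "intrinsics" (3x3 intrinsics, pixels), "R" (3x3) and "t" (3): a world point X has camera coordinates R X + t. Camera axes: x right, y down, z forward; pixel columns grow to the right and rows downward; lengths in m; the calibration is good to about 2 mm. A picture is of the moment at which its call begins.
- sign_off(): hands the job in, once; it reports no verdict.
The state is a dict: "time_s": time; "q": joint angles; "joint_vel": joint speeds; "joint_efforts": joint torques, N m; "tool_pos": TCP position; "eef_rot": TCP orientation; "ft_force": force on the tool from outside, world axes, zero at the start; "moment": the same for the moment, N m; "finger_gap": finger opening in m.
Only numpy, scipy, OpenCV 4.12 (cv2) and the standard library are available. Lean on these libraries where they do the work, as an engineer would, in place of code of your own. Each camera call takes 0.05 s, during which the arm holds its last target.

### The job

Set the solder feeder to its longest feed: pull the bar-shaped selector knob straight up against its spring until its pin is clear of the notches, turn it one position clockwise (seen from above) to the three-dot notch, and let it drop fully home there. Leave the round speed knob beside it as it is set.

Things in the scene. Friction and masses are not known exactly. Their poses are not given: they have to be found in the camera images.
- selector_grip (a point): Centre of the selector knob's black upright bar (52 mm long, 15 thick, 36 high), on top of the grey solder feeder (180x210x55 mm, blue spool at its rear), about 98 mm above the bench. On its axis, 12 mm below the bar's top, 24 above its underside; moves with it. z up, x along the bar, y across its thickness, -x the pointer end (white line, steel pin). The round speed knob is 104 mm beside it.
- selector_lift (a joint): How far the selector is pulled up, m: 0 fully down, 0.019 at the upper stop. A spring pulls it down with 4.5 N (bottom) to 7.4 N (top). Its 8 mm pin lies in a notch of the aluminium crown (54 mm wide, top 3 mm below the bar's underside) and clears the teeth from 0.0115 up; below that it cannot leave its notch.
- selector_turn (a joint): Angle of the selector about the vertical, rad, growing clockwise seen from above; stops at -1.05 and 1.05. Notches at -0.873 (one dot), 0 (two dots, where it starts) and 0.873 (three dots), each with about 0.05 rad play. Let go within 0.17 rad of a notch, the round pin drops in by itself. It turns with little friction.
- speed_mark (a point): Outer end of the white line on top of the plain round speed knob (black, 42 mm wide, 20 mm high, its top 31 mm below the selector bar's top), 15.5 mm from that knob's axis; z up, -x points from the axis to this point. It turns easily; leave it as set.

How it is judged:
By the outcome, as a careful person would: the job done as asked, in the order asked, and still so for the second after the job is handed in, with the robot touching nothing.
It also fails if it takes over 34 s, if anything falls off the work surface, if the arm or the gripper's body presses on something with over 40 N, if the wrist force passes 120 N, or if a joint passes its speed limit or range.

## Working session

There is one attempt and no reset: what is moved stays moved. The work goes in short steps, Python scripts to look and compute and a tool call to move; the robot and the scene stay as the last step left them, time stands still between calls to the robot, and variables do not carry over. Pictures are saved under pics/ and viewed, and the job is handed in when it is done.

Besides the shell and the picture viewer there is one more tool, called after ">>>" by a JSON object that holds its "op" and its "data". send_rows: Moves the arm, as the interface text tells. Its arguments: {"type":"object","properties":{"deltas":{"type":"string"},"hand":{"type":"number"},"force":{"type":"number"}},"required":["deltas"]}

```bash
mkdir -p pics; python3 - <<'E'
from plant import sense,capture,grasp_offset
import cv2,numpy as np
print(grasp_offset);s=sense();print(s)
for n in("top","side"):
    c=capture(n);cv2.imwrite(f"pics/{n}0.png",c["pixels"]);np.savez(f"{n}0.npz",**c)
    print(n,c["intrinsics"],c["R"],c["t"])
E
```

```text
0.0187
{'time_s': 0.0, 'q': array([-1.35848589e+00,  4.94195905e-01,  1.34614289e+00, -2.24457341e-05,
        1.30247558e+00, -9.55230761e-02]), 'joint_vel': array([ 1.23407177e-03, -9.70407030e-04, -8.90157239e-04, -8.05654286e-05,
        7.64735994e-04,  2.43068476e-03]), 'joint_efforts': array([ 1.67815000e-03, -8.82150578e+01, -3.83864200e+01, -2.02117835e-04,
        9.91543871e-03, -1.37539719e-04]), 'tool_pos': array([ 0.18927801, -0.59527301,  0.23068835]), 'eef_rot': array([-0.10797767, -0.69871419, -0.10883919,  0.69877989]), 'ft_force': array([-0.05126444,  0.06413324,  0.53475808]), 'moment': array([-0.05018556,  0.03175557,  0.01074839]), 'finger_gap': 0.08524668737096815}
top [[411.78518096   0.         261.1653596 ]
 [  0.         411.78518096 190.81140505]
 [  0.           0.           1.        ]] [[-0.00282332 -0.99994458  0.01014269]
 [-0.98857961  0.0012627  -0.15069423]
 [ 0.15067307 -0.01045232 -0.98852839]] [-0.04110089  0.55922591  0.88471786]
side [[422.47029509   0.         259.29166077]
 [  0.         422.47029509 190.73794685]
 [  0.           0.           1.        ]] [[-0.88948314 -0.45694287 -0.00479158]
 [-0.2974285   0.58686996 -0.75307366]
 [ 0.34692368 -0.66842117 -0.65791877]] [0.50018865 0.27460306 0.70024321]
```

View pics/top0.png

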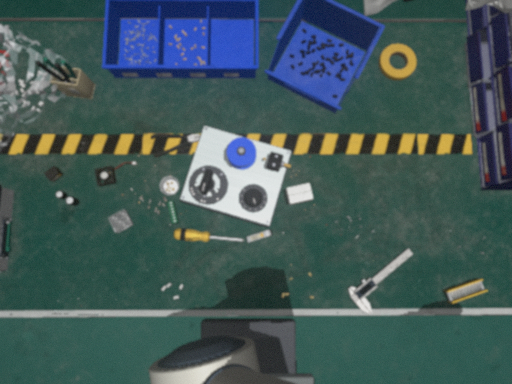

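View pics/side0.png

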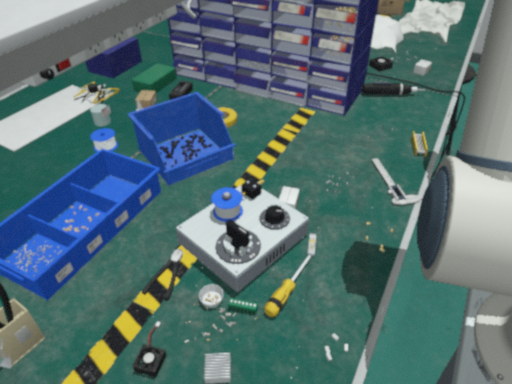

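```bash
python3 - <<'E'
import cv2,numpy as np
a=cv2.imread("pics/top0.png")[120:230,170:300];b=cv2.imread("pics/side0.png")[170:290,170:320]
cv2.imwrite("pics/topz.png",cv2.resize(a,None,fx=6,fy=6,interpolation=cv2.INTER_CUBIC)[:600])
cv2.imwrite("pics/topz.png",cv2.resize(a,(709,600),interpolation=cv2.INTER_CUBIC))
cv2.imwrite("pics/sidez.png",cv2.resize(b,(750,600),interpolation=cv2.INTER_CUBIC))
E
```

```text
(no output)
```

View pics/topz.png

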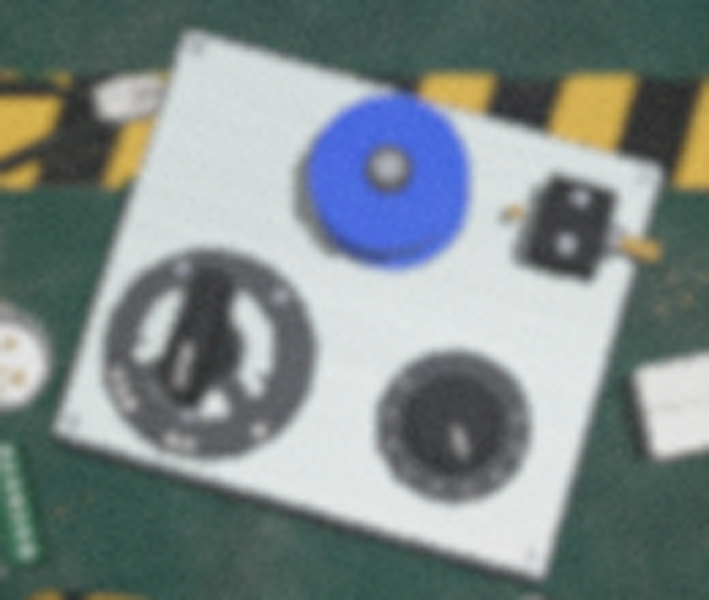

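View pics/sidez.png

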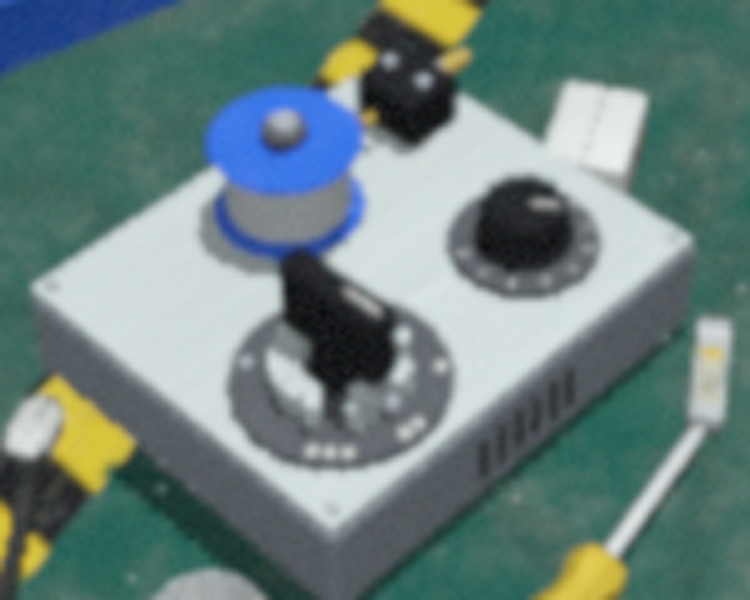

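```bash
cat > h.py <<'E'
import numpy as np,cv2
def cloud(c):
    z=c["z_map"].astype(float);K=c["intrinsics"];v,u=np.indices(z.shape)
    P=np.stack([(u-K[0,2])/K[0,0]*z,(v-K[1,2])/K[1,1]*z,z],-1)
    W=(P-c["t"])@c["R"];W[z<=0]=np.nan;return W
def ray(c,u,v,h):
    K=c["intrinsics"];d=np.array([(u-K[0,2])/K[0,0],(v-K[1,2])/K[1,1],1])@c["R"];o=-c["t"]@c["R"]
    return o+d*(h-o[2])/d[2]
def rect(c,lo,hi,xy,r=0.045,dark=110):
    W=cloud(c);m=(W[...,2]>lo)&(W[...,2]<hi)&(np.hypot(W[...,0]-xy[0],W[...,1]-xy[1])<r)&(c["pixels"].max(-1)<dark)
    return W[m]
E
python3 - <<'E'
from h import *
for n in("top","side"):
    c=dict(np.load(n+"0.npz"));W=cloud(c)
    f=(lambda x,y:(170+x/5.454,120+y/5.454)) if n=="top" else (lambda x,y:(170+x/5,170+y/5))
    pts={"top":dict(c1=(188,32),c2=(58,435),c3=(545,578),c4=(660,165)),"side":dict(c1=(35,288),c2=(335,535),c3=(690,240))}[n]
    for k,p in pts.items(): print(n,k,ray(c,*f(*p),.055).round(4))
    w=({"bartopend":(210,272),"barptr":(183,395),"l0":(188,345),"l1":(180,385),"dots3":(122,390),"dots2":(180,440)} if n=="top" else {"bar far":(300,258),"bar ptr":(385,318),"l0":(345,288),"l1":(380,318)})
    for k,p in w.items(): print(n,k,ray(c,*f(*p),.110 if 'dots' not in k else .056).round(4))
    m0=ray(c,*f(*((200,330) if n=="top" else (345,290))),.11)
    P=rect(c,.1,.118,m0); print(len(P),P[:,2].min(),np.median(P[:,2]),P[:,2].max(),cv2.minAreaRect((P[:,:2]*1000).astype(np.float32)))
    q=rect(c,.102,.118,m0);d=q[:,:2]-q[:,:2].mean(0);print(q.mean(0),np.linalg.svd(d,full_matrices=False)[2][0])
    K=(455,420) if n=="top" else (525,205)
    print("speed",rect(c,.07,.09,ray(c,*f(*K),.08),.03).mean(0))
E
```

```text
top c1 [0.7067 0.0863 0.055 ]
top c2 [0.5375 0.1359 0.055 ]
top c3 [ 0.4792 -0.0611  0.055 ]
top c4 [ 0.6498 -0.1097  0.055 ]
top bartopend [0.5935 0.0689 0.11  ]
top barptr [0.5456 0.0784 0.11  ]
top l0 [0.565  0.0769 0.11  ]
top l1 [0.5495 0.0796 0.11  ]
top dots3 [0.5557 0.1103 0.056 ]
top dots2 [0.5352 0.0864 0.056 ]
162 0.10067066714708293 0.10796895026343854 0.1120424567293546 ((571.8930053710938, 75.16403198242188), (15.275303840637207, 51.31892013549805), 74.70354461669922)
[0.57278201 0.07423179 0.10801831] [-0.96595671  0.25870375]
speed [ 0.54225372 -0.02406025  0.07787795]
side c1 [0.7042 0.086  0.055 ]
side c2 [0.5361 0.138  0.055 ]
side c3 [ 0.4795 -0.0587  0.055 ]
side bar far [0.5876 0.0689 0.11  ]
side bar ptr [0.5449 0.0813 0.11  ]
side l0 [0.5651 0.0747 0.11  ]
side l1 [0.5466 0.0821 0.11  ]
174 0.10012435454898025 0.1082777571350921 0.11263935703972804 ((569.2606811523438, 74.68540954589844), (14.485725402832031, 50.013710021972656), 75.65979766845703)
[0.56995208 0.07696339 0.1079131 ] [-0.96209829  0.27270292]
speed [ 0.5390764  -0.02079349  0.07787549]
```

```bash
cat >> h.py <<'E'
from scipy.spatial.transform import Rotation as R
def pose():
    from plant import sense
    s=sense();q=s["eef_rot"];return s,R.from_quat(np.r_[q[1:],q[0]])
def plan(p,ang):
    """p: tcp target; ang: bar line angle (deg): remaining shift in tool axes (cm), and rotvec in tool axes (deg) to tool x down, y across bar"""
    s,r=pose();M=r.as_matrix();best=None
    for sg in(1,-1):
        a=np.radians(ang);y=sg*np.array([-np.sin(a),np.cos(a),0]);x=np.array([0,0,-1.]);T=np.stack([x,y,np.cross(x,y)],1)
        rv=(r.inv()*R.from_matrix(T)).as_rotvec(degrees=True)
        if best is None or np.linalg.norm(rv)<np.linalg.norm(best): best=rv
    print("tool axes cols",M.round(3).tolist());print("tcp",s["tool_pos"].round(4),"q",s["q"].round(3),"gap",s["finger_gap"],"F",s["ft_force"].round(2),"M",s["moment"].round(2),"t",s["time_s"])
    print("shift cm",(M.T@(np.array(p)-s["tool_pos"])*100).round(3),"rot",best.round(2))
E
python3 -c "
from h import *
plan([.571,.0752,.19],np.degrees(np.arctan2(-.27,.963)))"
```

```text
tool axes cols [[-0.0, 0.303, -0.953], [0.001, -0.953, -0.303], [-1.0, -0.001, -0.0]]
tcp [ 0.1893 -0.5953  0.2308] q [-1.359  0.494  1.346 -0.     1.302 -0.096] gap 0.08563794028033905 F [ 0.1  -0.9   0.32] M [-0.03  0.01  0.01] t 0.1
shift cm [  4.136 -52.336 -56.693] rot [3.33e+01 1.00e-02 6.00e-02]
```

>>> {"op": "send_rows", "data": {"deltas": "0 -3.5 -3.8 0 0 0;0 -3.5 -3.8 0 0 0;0 -3.5 -3.8 0 0 0;0 -3.5 -3.8 0 0 0;0 -3.5 -3.8 0 0 0;0 -3.5 -3.8 0 0 0;0 -3.5 -3.8 0 0 0;0 -3.5 -3.8 0 0 0", "hand": 0, "force": 60}}

```text
time_s: 1.1
tool_pos: [0.3947, -0.2351, 0.2312]
eef_rot: [-0.108, -0.699, -0.108, 0.699]
ft_force: [-0.0, -0.7, -0.1]
finger_gap: 0.0856
```

>>> {"op": "send_rows", "data": {"deltas": "0 -3.5 -3.8 0 0 0;0 -3.5 -3.8 0 0 0;0 -3.5 -3.8 0 0 0;0 -3.5 -3.8 0 0 0;0 -3.5 -3.8 0 0 0;0 -3.5 -3.8 0 0 0;0 -3.3 -3.5 0 0 0"}}

```text
time_s: 1.98
tool_pos: [0.5718, 0.0764, 0.231]
eef_rot: [-0.109, -0.699, -0.109, 0.699]
ft_force: [0.6, -0.8, -1.1]
finger_gap: 0.0852
```

>>> {"op": "send_rows", "data": {"deltas": "0 0 0 -10 0 0;0 0 0 -10 0 0;0 0 0 -10 0 0;0 0 0 -10 0 0;0 0 0 -10 0 0;0 0 0 -10 0 0;0 0 0 -10 0 0"}}

```text
time_s: 2.85
tool_pos: [0.571, 0.0746, 0.231]
eef_rot: [-0.491, -0.509, -0.491, 0.509]
ft_force: [-0.6, -0.6, 0.5]
finger_gap: 0.0855
```

>>> {"op": "send_rows", "data": {"deltas": "0 0 0 -10 0 0;0 0 0 -10 0 0;0 0 0 -10 0 0;0 0 0 -10 0 0;0 0 0 -10 0 0;0 0 0 -10 0 0;0 0 0 -10 0 0;0 0 0 -6.5 0 0;0 0 0 0 0 0"}}

```text
time_s: 3.98
tool_pos: [0.5711, 0.0746, 0.231]
eef_rot: [0.7, 0.098, 0.7, -0.098]
ft_force: [-0.0, -1.0, 0.5]
finger_gap: 0.0851
```

```bash
python3 -c "
from h import *
plan([.571,.0752,.082],np.degrees(np.arctan2(-.27,.963)))"
```

```text
tool axes cols [[-0.001, 0.274, 0.962], [0.0, 0.962, -0.274], [-1.0, -0.0, -0.001]]
tcp [0.5711 0.0746 0.231 ] q [ 0.026  0.425  1.469  0.     1.248 -1.267] gap 0.08507925137104504 F [-0.05 -0.98  0.46] M [ 0.03  0.03 -0.01] t 3.975
shift cm [14.904  0.059 -0.018] rot [-0.24 -0.03  0.01]
```

>>> {"op": "send_rows", "data": {"deltas": "3 0 0 0 0 0;3 0.05 0 0 0 0;3 0 0 0 0 0;2 0 0 0 0 0;2 0 0 0 0 0;1 0 0 0 0 0;0.9 0 0 0 0 0;0 0 0 0 0 0"}}

```text
time_s: 4.97
tool_pos: [0.5713, 0.075, 0.0821]
eef_rot: [0.7, 0.098, 0.7, -0.098]
ft_force: [-0.8, -0.1, -0.3]
finger_gap: 0.0855
```

>>> {"op": "send_rows", "data": {"deltas": "0 0 0 0 0 0;0 0 0 0 0 0;0 0 0 0 0 0;0 0 0 0 0 0;0 0 0 0 0 0;0 0 0 0 0 0;0 0 0 0 0 0", "hand": 255}}

```text
time_s: 5.85
tool_pos: [0.5713, 0.0745, 0.0826]
eef_rot: [0.7, 0.097, 0.7, -0.098]
ft_force: [-3.0, -5.0, 6.5]
finger_gap: 0.0141
```

```bash
python3 - <<'E'
from h import *
plan([.571,.0752,.082],np.degrees(np.arctan2(-.27,.963)))
from plant import capture
c=capture("side");cv2.imwrite("pics/s1.png",cv2.resize(c["pixels"][130:290,150:340],(712,600),interpolation=cv2.INTER_CUBIC))
E
```

```text
tool axes cols [[-0.0, 0.273, 0.962], [-0.001, 0.962, -0.273], [-1.0, -0.001, 0.0]]
tcp [0.5713 0.0745 0.0826] q [ 2.700e-02  6.080e-01  1.621e+00 -1.000e-03  9.130e-01 -1.267e+00] gap 0.014127746550637796 F [-2.99 -4.97  6.46] M [-0.95  0.49  0.02] t 5.85
shift cm [ 0.064  0.057 -0.05 ] rot [-0.2   0.01  0.04]
```

View pics/s1.png

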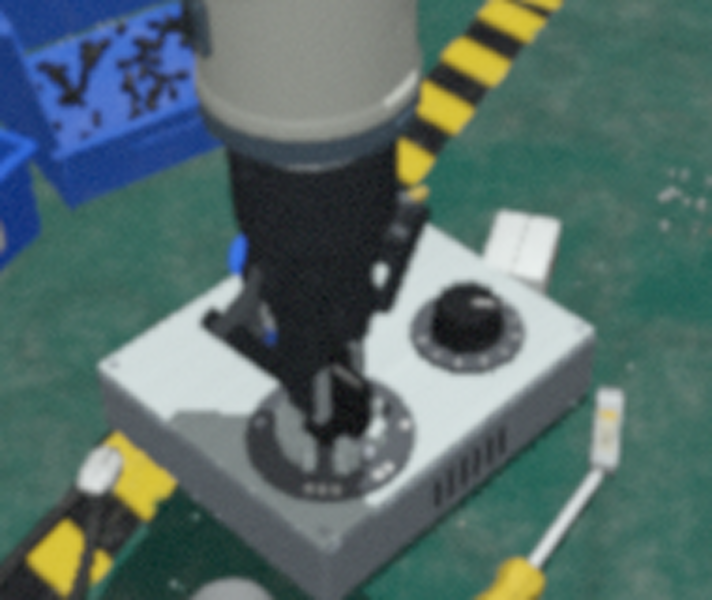

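The picture shows the pads closed on the bar (around (335,395)), with the finger gap at 14 mm. The speed knob at (468,320) hasn't been touched. Next I lift straight up.

>>> {"op": "send_rows", "data": {"deltas": "-0.3 -0.05 0 0 0 0;-0.3 0 0 0 0 0;-0.3 0 0 0 0 0;-0.3 0 0 0 0 0;-0.3 0 0 0 0 0;-0.1 0 0 0 0 0;0 0 0 0 0 0;0 0 0 0 0 0"}}

```text
time_s: 6.9
tool_pos: [0.5712, 0.0745, 0.0982]
eef_rot: [0.7, 0.098, 0.7, -0.098]
ft_force: [1.2, -5.1, -6.5]
finger_gap: 0.0139
```

```bash
python3 - <<'E'
from h import *
plan([.571,.0752,.082],np.degrees(np.arctan2(-.27,.963)))
from plant import capture
c=capture("side");cv2.imwrite("pics/s2.png",cv2.resize(c["pixels"][190:280,190:300],(733,600),interpolation=cv2.INTER_CUBIC))
E
```

```text
tool axes cols [[-0.0, 0.273, 0.962], [-0.0, 0.962, -0.273], [-1.0, -0.0, -0.0]]
tcp [0.5712 0.0745 0.0982] q [ 0.026  0.586  1.609 -0.     0.947 -1.268] gap 0.013949001203610378 F [ 1.16 -5.12 -6.51] M [-0.83 -0.27 -0.05] t 6.9
shift cm [ 1.619  0.059 -0.04 ] rot [-0.2  -0.    0.01]
```

View pics/s2.png

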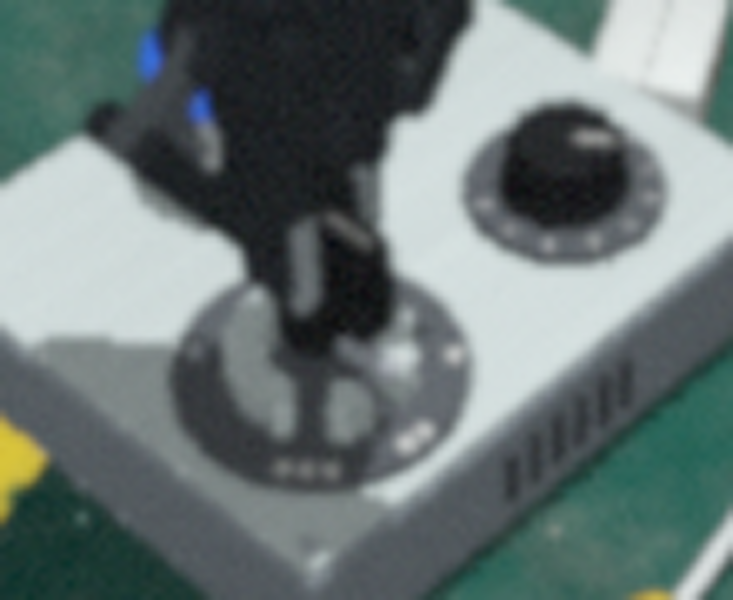

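The bar rose with the fingers and wasn't left behind. The wrist reads -6.5 N, which matches the spring at about 15.6 mm. Now I turn it 50° clockwise, which is positive about the tool's downward x.

>>> {"op": "send_rows", "data": {"deltas": "0 0 0 5 0 0;0 0 0 5 0 0;0 0 0 5 0 0;0 0 0 5 0 0;0 0 0 5 0 0;0 0 0 0 0 0"}}

```text
time_s: 7.7
tool_pos: [0.5713, 0.0744, 0.0982]
eef_rot: [0.662, 0.247, 0.662, -0.247]
ft_force: [1.5, -4.8, -6.8]
finger_gap: 0.0139
```

>>> {"op": "send_rows", "data": {"deltas": "0 0 0 5 0 0;0 0 0 5 0 0;0 0 0 5 0 0;0 0 0 5 0 0;0 0 0 5 0 0;0 0 0 0 0 0;0 0 0 0 0 0"}}

```text
time_s: 8.57
tool_pos: [0.5713, 0.0743, 0.0982]
eef_rot: [0.594, 0.384, 0.593, -0.385]
ft_force: [1.6, -7.2, -7.1]
finger_gap: 0.0138
```

```bash
python3 - <<'E'
from h import *
plan([.571,.0752,.082],-15.7-50)
from plant import capture
c=capture("side");cv2.imwrite("pics/s3.png",cv2.resize(c["pixels"][190:280,190:300],(733,600),interpolation=cv2.INTER_CUBIC))
E
```

```text
tool axes cols [[-0.0, 0.913, 0.409], [-0.0, 0.409, -0.913], [-1.0, -0.0, 0.0]]
tcp [0.5713 0.0743 0.0982] q [ 0.026  0.586  1.609 -0.     0.947 -0.395] gap 0.013835684960480106 F [ 1.65 -7.15 -7.12] M [-1.2  -0.36  0.02] t 8.575
shift cm [ 1.618  0.014 -0.092] rot [-0.16  0.02  0.01]
```

View pics/s3.png

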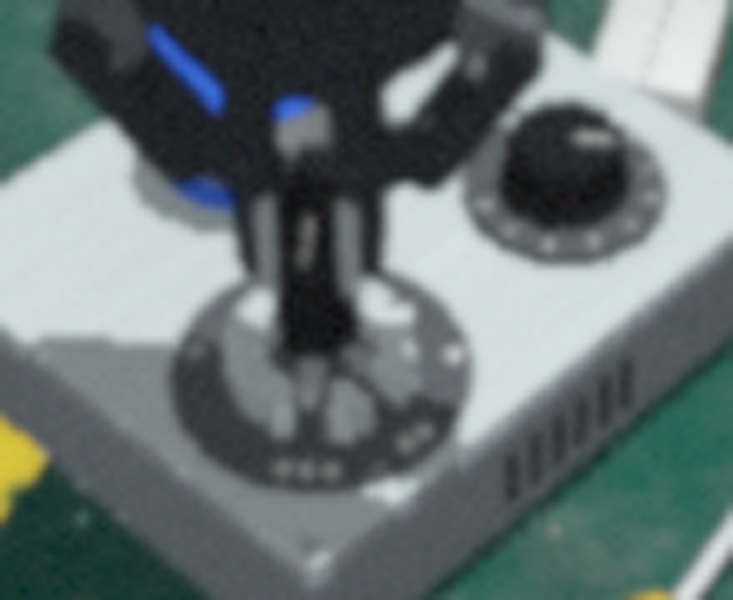

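The pointer and steel pin, at (312,390), now face the three dots at (308,468). I'll lower it and let go.

>>> {"op": "send_rows", "data": {"deltas": "0.3 -0.03 0.05 0 0 0;0.3 0 0 0 0 0;0.3 0 0 0 0 0;0.3 0 0 0 0 0;0.2 0 0 0 0 0;0 0 0 0 0 0;0 0 0 0 0 0"}}

```text
time_s: 9.5
tool_pos: [0.5712, 0.0741, 0.0844]
eef_rot: [0.593, 0.384, 0.593, -0.384]
ft_force: [1.4, -0.6, -4.9]
finger_gap: 0.0137
```

>>> {"op": "send_rows", "data": {"deltas": "0 0 0 0 0 0;0 0 0 0 0 0;0 0 0 0 0 0;0 0 0 0 0 0;0 0 0 0 0 0;0 0 0 0 0 0", "hand": 60}}

```text
time_s: 10.25
tool_pos: [0.5712, 0.074, 0.0843]
eef_rot: [0.593, 0.384, 0.593, -0.384]
ft_force: [0.1, 0.1, 0.2]
finger_gap: 0.0652
```

>>> {"op": "send_rows", "data": {"deltas": "-0.5 0 0 0 0 0;-1 0 0 0 0 0;-2 0 0 0 0 0;-3 0 0 0 0 0;-4 0 0 0 0 0;-4 0 0 0 0 0;0 0 -4 0 0 0;0 0 -4 0 0 0;0 0 -4 0 0 0;0 0 0 0 0 0"}}

```text
time_s: 11.5
tool_pos: [0.521, 0.1855, 0.2301]
eef_rot: [0.594, 0.384, 0.594, -0.383]
ft_force: [0.7, -0.8, -0.1]
finger_gap: 0.0656
```

```bash
python3 - <<'E'
from h import *
from plant import sense,capture
s=sense();print(s["time_s"],s["tool_pos"],s["ft_force"],s["finger_gap"])
for n in("top","side"):
    c=capture(n);np.savez(n+"4.npz",**c)
    a=c["pixels"][120:230,170:300] if n=="top" else c["pixels"][170:290,170:320]
    cv2.imwrite(f"pics/{n}4.png",cv2.resize(a,(709,600) if n=="top" else (750,600),interpolation=cv2.INTER_CUBIC))
    P=rect(c,.1,.13,(.571,.075),.035)
    if len(P)>20: print(n,len(P),np.median(P[:,2]),P[:,2].max(),cv2.minAreaRect((P[:,:2]*1000).astype(np.float32)),np.linalg.svd(P[:,:2]-P[:,:2].mean(0),full_matrices=False)[2][0])
E
```

```text
11.5 [0.5210074  0.18548143 0.23010355] [ 0.69809994 -0.81813646 -0.06300988] 0.06563167673110669
top 152 0.10805758643477692 0.11197139483255142 ((571.7552490234375, 74.82791137695312), (14.489336967468262, 50.51661682128906), 23.794960021972656) [ 0.42417914 -0.9055783 ]
side 151 0.10929232090543682 0.11183043823895261 ((569.5450439453125, 74.88880920410156), (14.573119163513184, 49.480525970458984), 24.757970809936523) [-0.43322158  0.90128745]
```

View pics/side4.png

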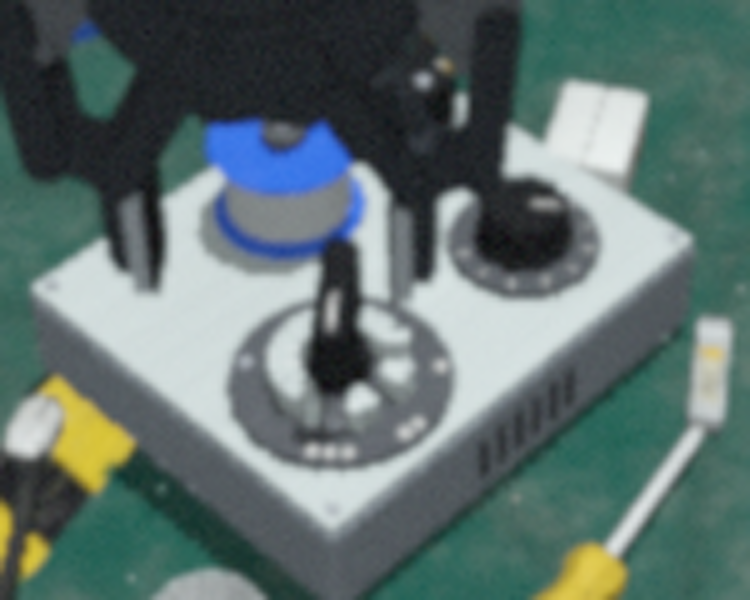

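View pics/top4.png

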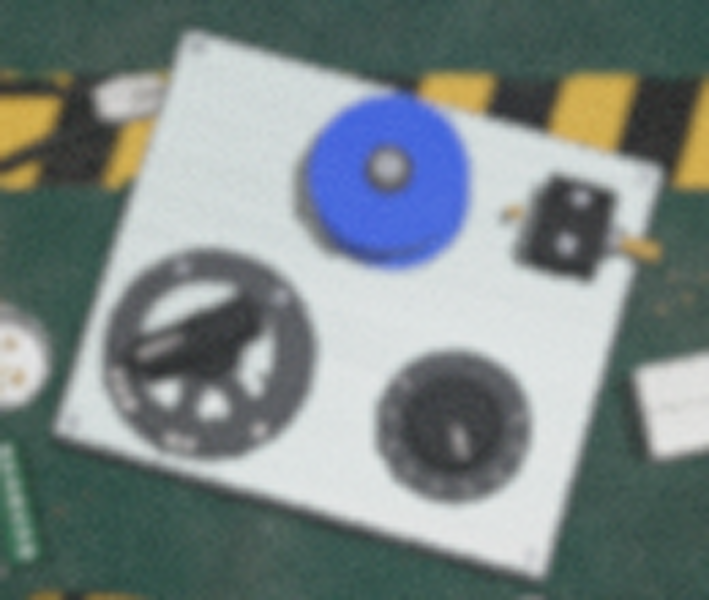

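The bar points at the three dots (top view, pointer end at (130,365)), and its top is back at its starting height. The speed mark at (458,440) and the box haven't moved.

```bash
python3 -c "
from plant import sign_off
print(sign_off())"
```

```text
the job is handed in; nothing more can be done
None
```

The solder feeder is set to its longest feed. I gripped the selector bar, pulled it up about 15.6 mm, turned it 50° clockwise, lowered it into the three-dot notch and let go. I then backed the arm well clear and handed the job in at about 11.6 s.

- **Angle:** both cameras show the bar turned about 51° from its start, give or take a degree, with the pointer at the three dots. The notch is at 50°.
- **Fully home:** the highest depth reading on the bar is about 112 mm, the same as before the lift. The side camera's median height reads about 1 mm higher than at the start (109.3 mm against 108.3 mm), while the top camera's is unchanged. I put that down to fewer slanted surfaces being in view.
- **Speed knob and box:** neither has visibly moved in the images.
- **Forces:** the wrist readings stayed below about 10 N throughout, and near zero after release.

No check failed.

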